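# Fetch the empty spool from behind the containers and load the winder

## Robot

A 6-joint arm with a two-finger parallel gripper is mounted at the origin on the work surface. World frame = base frame: x ahead of the robot, y to its left, z up, the work surface at z = 0. Lengths are in m, angles in rad, forces in N, time in s.
With the tool pointing down it reaches from about 0.3 to 0.775 m from the base axis. Payload 14.6 kg.
Tool frame: the origin (TCP) lies between the finger pads; the fingertips stand 14 mm ahead of it and the grasp point (between the pads) lies 5 mm behind it; z points along the fingers, y is the line along which they close (so a half turn about z gives the same grasp; the last joint's range is limited). The gripper opens to 94 mm and grips with 3 to 60 N. Pads are 16 mm wide; open, the fingers measure 119 mm over their backs; the gripper's body (75 mm by 177 mm) begins 78 mm behind the grasp point.
Start: joints at [1.072, 0.3, 1.521, -0, 1.321, -0.067], TCP at [0.23, 0.5, 0.219] pointing down, gripper open.
Joint ranges: [-3.03, 3.03], [-0.79, 2.21], [0.23, 2.52], [-1.04, 4.18], [0, 3.07], [-2.55, 2.55]. Speed limits (rad/s): [2.22, 2.22, 2.57, 3.14, 3.14, 3.14].

## Interface

Orientations are given as [roll, pitch, yaw] about the fixed x, y, z axes, in that order (R = Rz(yaw) Ry(pitch) Rx(roll)).
In Python, from station import ctrl gives the robot as it stands. The module is installed in compiled form; this text tells all that it offers.
- The arm moves only by the tool move_arm, never from a script. Its argument "targets" is a list of rows, each a list of 7 numbers: the opening, from -1 (shut) to 1 (fully open), then the shift along the tool's x, y, z in units of 50 mm (1.0 is 50 mm), then the turn, a rotation vector about the tool's x, y, z in rad. A call has 1 to 12 rows; each row is the pose to reach, as a shift and turn from the pose commanded when the call began, along the tool's axes at that moment; what a row does not reach only later rows make up. A row lasts 1/10 s, in which the tool goes at most 50 mm and 8.59 degrees, less where a joint would pass 70% of its speed; a pose out of reach is approached as far as the arm can. A call with a gripper value outside its range is refused whole. The fingers move at their own pace and stop on an object; "grip_force" is the grip in N (left out, the last holds). Time passes only in rows, so rows that repeat a pose let the fingers close. It gives the time, the measured TCP pose, the force, the opening and the grip force at its end, in the units of the state.
- ctrl.get_obs(): the state, without advancing time (a new reading comes with each control period).
- ctrl.camera(name): name is "side" or "top" or "wrist"; returns (picture, depth): 480x640x3 uint8, red, green, blue; 480x640 float32, m along the optical axis (not along the pixel's ray), 0 where there is no reading.
- ctrl.camera_params(name): a dict with "intrinsics" (3x3 intrinsics, pixels), "k1" (the pictures are not rectified: a ray, as slopes to the right and down, at radius r is drawn at 1 + k1 r^2 times it, then the intrinsics apply), "rvec" (rotation vector, rad) and "tvec" (3), from world to camera coordinates, as OpenCV has them; the wrist camera has in their place "T_tool_cam" (4x4, takes a point from camera to tool coordinates, whose origin is the TCP and whose axes are the flange's). Camera axes: x right, y down, z forward; pixel columns grow to the right and rows downward; lengths in m; the calibration is good to about 2 mm. A picture is of the moment at which its call begins: read the wrist's pose just before it. camera_params takes no time and is no camera call.
- ctrl.hand_in(): hands the job in; it is judged then, once.
Trained networks look in the newest picture that a camera, given by its name, has taken for a name from the list of things; names that differ only in an ending like _2 or _b are one class to them, and where a whole thing is asked for, a point or a joint stands for the part that bears it (a point fixed in the world has none). Each returns a list of dicts, best first, with "score" (0 to 1); they miss things now and then, are a little off and sometimes report something else, mostly with a low value. They report only what shows in the picture. A call takes as long as a camera call.
- ctrl.cut_out(camera, target): "region" (480x640 bool, what is visible of it) and "point" ([column, row] in pixels, amid what is visible of it).
- ctrl.tip_of(camera, target): "point" ([column, row] in pixels: a listed point, or the origin of a listed thing).
The state is a dict: "time_s": time; "qpos": joint angles; "joint_vel": joint speeds; "tau": joint torques, N m; "ee_pos": TCP position; "eef_rot": TCP orientation; "force": force on the tool from outside, world axes, zero at the start; "moment": the same for the moment, N m; "grip_width": finger opening in m; "grip_force": force on a finger pad.
Only numpy, scipy, OpenCV 4.12 (cv2) and the standard library are available. Lean on these libraries where they do the work, as an engineer would, in place of code of your own. Each camera call takes 0.05 s, during which the arm holds its last target. There are 200 camera calls.

## Task

Get the empty spool that is hemmed in by the bottle, the tin and the jar on the grey metal tray: first clear all three containers onto the black rubber mat, then put the spool over the winder's post so that it sits flat on the turntable. Only when the spool is on the winder, put the bottle, the tin and the jar back on the tray, each standing in the very place it had at the start; keep the containers upright throughout.

Things in the scene. Friction and masses are not known exactly. Their poses are not given: they have to be found in the camera images.
- bottle: Round white bottle with a paper band and a narrow grey cap, 105 mm tall overall, mass about 0.16 kg, loose, standing at the start in one of the tray's three container places (which one varies). Origin at the centre of its underside, z up. Grip its plain wall, 50 mm diameter from 0 to 78 mm height, above it the shoulder and a 23 mm cap.
- tin: Square aluminium tin with a paper band and a round black cap, 98 mm tall overall, about 0.18 kg, loose, standing at the start in one of the tray's three container places (which one varies). Origin at the centre of its underside, z up. Grip its plain wall, 48 x 48 mm square, sides along its x and y axes, up to 86 mm height, above it a 28 mm cap.
- jar: Round amber jar with a full-width flat grey lid, 92 mm tall overall, about 0.17 kg, loose, standing at the start in one of the tray's three container places (which one varies). Origin at the centre of its underside, z up. Grip its plain wall, 52 mm diameter up to 76 mm height, above it the 54 mm lid.
- spool: Empty white plastic spool standing on end on the tray, between the containers and the fence: two flanges of 64 mm diameter and 8 mm thickness, 40 mm tall overall, waist 48 mm diameter, through hole 36 mm diameter along its z. About 0.06 kg, loose. Grip it across the upper flange (height 32 to 40 mm). Origin at the centre of its underside, z up.
- tray: Fixed grey sheet-metal tray 210 x 210 mm, its top 8 mm above the bench, with a fence 30 mm high along its +x edge. Origin at the centre of its underside, z up. Places in tray axes: spool (dark disc) at (20, 0) mm; containers (pale discs, 58 mm across) at (-46, 0), (20, 66) and (20, -66) mm; at the start things stand within 3 mm of these, leaving no room for fingers beside the spool.
- mat: Black rubber mat lying on the bench, 220 mm (x) x 200 mm (y), 4 mm thick, empty at the start; fixed. Origin at the centre of its underside, z up. The containers may stand anywhere on it.
- winder: Fixed bench winder, grey base plate 190 x 140 x 14 mm. Origin on the axis of its upright steel post, at bench height, z up. The steel turntable, 72 mm diameter, on which the spool sits, has its top 18 mm above the bench; the post, 14 mm diameter with tapered top, rises to 80 mm above the bench. A motor housing 60 mm high fills x from 76 to 128 mm and y from -60 to 60 mm.

How it is judged:
On the way, in this order (a step that is already met when the one before it is completed fails the run):
1. bottle, tin and jar all stand on the mat while the spool is still on the tray (x of bottle in the frame of mat between -0.11 and 0.11 m and y of bottle in the frame of mat between -0.1 and 0.1 m and height (world z) of each of bottle, tin, jar below 0.01 m and angle between each of bottle, tin, jar's own z axis and vertical below 0.15 rad and x of tin in the frame of mat between -0.11 and 0.11 m and y of tin in the frame of mat between -0.1 and 0.1 m and x of jar in the frame of mat between -0.11 and 0.11 m and y of jar in the frame of mat between -0.1 and 0.1 m and horizontal distance between spool and tray below 0.08 m and height (world z) of spool below 0.02 m), for 0.2 s.
2. the spool sits flat on the winder's turntable, over the post, released, with all three containers still on the mat (horizontal distance between spool and winder below 0.014 m and z of spool in the frame of winder between 0.014 and 0.023 m and angle between spool's own z axis and vertical below 0.1 rad and contact force between the fingers and spool below 0.1 N and x of bottle in the frame of mat between -0.11 and 0.11 m and y of bottle in the frame of mat between -0.1 and 0.1 m and height (world z) of each of bottle, tin, jar below 0.01 m and angle between each of bottle, tin, jar's own z axis and vertical below 0.15 rad and x of tin in the frame of mat between -0.11 and 0.11 m and y of tin in the frame of mat between -0.1 and 0.1 m and x of jar in the frame of mat between -0.11 and 0.11 m and y of jar in the frame of mat between -0.1 and 0.1 m), for 0.2 s.
At the end, for the whole second after the job is handed in: Bottle, tin and jar each stand upright on the tray within 15 mm of where they stood at the start; the spool sits flat on the turntable over the winder's post (within 14 mm of its axis); all released and at rest (distance of each of bottle, tin, jar from where it was at the start of the episode below 0.015 m and angle between each of bottle, tin, jar, spool's own z axis and vertical below 0.1 rad and horizontal distance between spool and winder below 0.014 m and z of spool in the frame of winder between 0.014 and 0.023 m and linear speed of each of bottle, tin, jar, spool below 0.02 m/s); the robot touches nothing.
It fails at once if the bottle is tipped more than 35 degrees (angle between bottle's own z axis and vertical above 0.61 rad).
It fails at once if the tin is tipped more than 35 degrees (angle between tin's own z axis and vertical above 0.61 rad).
It fails at once if the jar is tipped more than 35 degrees (angle between jar's own z axis and vertical above 0.61 rad).
It also fails if it takes over 134 s, if anything falls off the work surface, if the arm or the gripper's body presses on something with over 40 N, if the wrist force passes 120 N, or if a joint passes its speed limit or range.

## Working session

There is one attempt and no reset: what is moved stays moved. The work goes in short steps, Python scripts to look and compute and a tool call to move; the robot and the scene stay as the last step left them, time stands still between calls to the robot, and variables do not carry over. Pictures are saved under pics/ and viewed, at most 14 in all, crops included, and the job is handed in when it is done.

Besides the shell and the picture viewer there is one more tool, called after "Request:" by a JSON object that holds its "fn" and its "kwargs". move_arm: Moves the arm, as the interface text tells. Its arguments: {"type":"object","properties":{"targets":{"type":"array"},"grip_force":{"type":"number"}},"required":["targets"]}

```bash
mkdir -p pics; cat > h.py <<'E'
import numpy as np, cv2
from station import ctrl
from scipy.spatial.transform import Rotation as R
def obs():
    o=ctrl.get_obs(); return o
def Tcw(name,o=None):
    p=ctrl.camera_params(name)
    if 'rvec' in p:
        Rm=cv2.Rodrigues(np.array(p['rvec'],float))[0]; t=np.array(p['tvec'],float).ravel()
        T=np.eye(4);T[:3,:3]=Rm.T;T[:3,3]=-Rm.T@t
    else:
        o=o or obs(); W=np.eye(4);W[:3,:3]=R.from_euler('xyz',o['eef_rot']).as_matrix();W[:3,3]=o['ee_pos']
        T=W@np.array(p['T_tool_cam'])
    return T
def slopes(name,px):
    p=ctrl.camera_params(name);K=np.array(p['intrinsics'],float)
    return cv2.undistortPoints(np.array(px,float).reshape(-1,1,2),K,np.array([p['k1'],0,0,0],float)).reshape(-1,2)
def at_z(name,px,z,T):
    s=slopes(name,px);d=np.c_[s,np.ones(len(s))]@T[:3,:3].T
    k=(z-T[2,3])/d[:,2]; return T[:3,3]+k[:,None]*d
def cloud(name,depth,mask,T):
    v,u=np.nonzero(mask&(depth>0));s=slopes(name,np.c_[u,v]);z=depth[v,u]
    return np.c_[s*z[:,None],z]@T[:3,:3].T+T[:3,3]
E
python3 - <<'E'
from h import *
o=obs();print(o['ee_pos'],o['eef_rot'],o['grip_width'])
im,d=ctrl.camera('top');cv2.imwrite('pics/top0.png',im[...,::-1]);T=Tcw('top');print(T[:3,3])
for n in ['bottle','tin','jar','spool','tray','mat','winder']:
    for r in ctrl.cut_out('top',n)[:2]:
        P=cloud('top',d,r['region'],T)
        zt=np.percentile(P[:,2],95) if len(P) else 0
        Q=P[P[:,2]>zt-.006] if n in('bottle','tin','jar','spool') else P
        print(n,round(r['score'],2),r['point'],r['region'].sum(),'zt',zt.round(3),'topmean',Q.mean(0).round(4),'rect',[np.round(x,4) for x in cv2.minAreaRect(Q[:,:2].astype(np.float32))])
    print('  tip',[(t['score'],t['point']) for t in ctrl.tip_of('top',n)[:2]])
E
```

```text
[0.23006306 0.49930597 0.21888763] [-3.14046007e+00 -8.16812537e-05  2.70977096e+00] 0.09414849461297
[0.43416175 0.00553874 0.95336743]
bottle 0.7 [357.4, 196.2] 764 zt 0.113 topmean [ 0.6228 -0.0708  0.1123] rect [array([ 0.6231, -0.0708]), array([0.0216, 0.0217]), np.float64(1.3676)]
bottle 0.26 [327.2, 233.4] 779 zt 0.107 topmean [ 0.5481 -0.0124  0.1054] rect [array([ 0.5485, -0.0126]), array([0.0259, 0.0252]), np.float64(1.0802)]
  tip [(0.73, [356.6, 201.6])]
tin 0.86 [327.6, 235.6] 821 zt 0.106 topmean [ 0.5481 -0.0124  0.1054] rect [array([ 0.5485, -0.0126]), array([0.0259, 0.0252]), np.float64(1.0802)]
  tip [(0.76, [323.2, 236.5])]
jar 0.93 [291.6, 206.2] 802 zt 0.102 topmean [0.6065 0.0593 0.0992] rect [array([0.607 , 0.0594]), array([0.0511, 0.0513]), np.float64(27.7027)]
  tip [(0.6, [293.6, 208.2])]
spool 0.77 [325.3, 199.3] 689 zt 0.05 topmean [ 0.6152 -0.0036  0.0472] rect [array([ 0.6154, -0.0035]), array([0.0618, 0.0579]), np.float64(0.896)]
  tip [(0.74, [323.0, 205.7])]
tray 0.69 [314.2, 222.2] 8007 zt 0.024 topmean [ 0.591  -0.0102  0.0089] rect [array([ 0.5982, -0.0088]), array([0.2213, 0.2132]), np.float64(7.1188)]
tray 0.38 [290.5, 204.7] 862 zt 0.101 topmean [0.6034 0.0583 0.0884] rect [array([0.6122, 0.0612]), array([0.0626, 0.0544]), np.float64(26.9427)]
  tip [(0.62, [322.7, 207.4])]
mat 0.69 [482.8, 247.7] 10599 zt 0.007 topmean [ 0.5368 -0.3232  0.0039] rect [array([ 0.538 , -0.3246]), array([0.2026, 0.2236]), np.float64(88.8399)]
  tip [(0.85, [483.0, 247.1])]
winder 0.67 [161.9, 227.5] 6747 zt 0.061 topmean [0.57   0.316  0.0257] rect [array([0.576 , 0.3234]), array([0.147 , 0.2013]), np.float64(81.8639)]
winder 0.53 [313.3, 218.5] 7930 zt 0.025 topmean [ 0.5906 -0.0099  0.0089] rect [array([ 0.599 , -0.0088]), array([0.22  , 0.2129]), np.float64(6.6446)]
  tip [(0.64, [161.9, 243.5])]
```

View pics/top0.png

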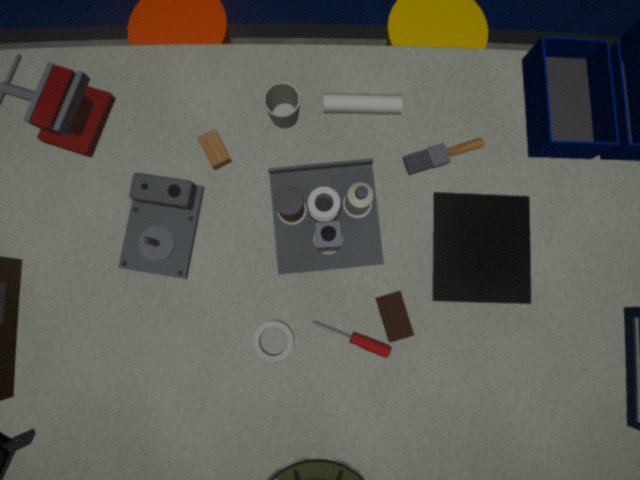

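The picture shows the tray at (325,215), with the jar on the left (290,205), the bottle on the right (358,196), the tin in front (328,236) and the spool at (325,203). The winder is at (160,230), its turntable about (156,243), and the mat at (482,248). The networks agree with all of this.

```bash
cat >> h.py <<'E'
def go(p,yaw,o=None):
    """shift (units of 50mm) and turn vector in tool axes to reach p with tool down at yaw"""
    o=o or obs();A=R.from_euler('xyz',o['eef_rot']);B=R.from_euler('xyz',[np.pi,0,yaw])
    return np.round(A.inv().apply(np.array(p)-o['ee_pos'])/.05,3),np.round((A.inv()*B).as_rotvec(),3)
E
python3 - <<'E'
from h import *
print(np.round(ctrl.camera_params('wrist')['T_tool_cam'],3)); print(ctrl.camera_params('wrist')['intrinsics'])
im,d=ctrl.camera('top');T=Tcw('top')
P=cloud('top',d,np.ones(d.shape,bool),T)
m=(abs(P[:,0]-.55)<.08)&(abs(P[:,1]-.33)<.08)
print('post',P[m&(P[:,2]>.07)][:, :3].mean(0), (m&(P[:,2]>.07)).sum())
print(at_z('top',[[156,243],[148,240]],.018,T))
print(go([.53,-.01,.32],1.69),go([.53,-.01,.32],1.69)[1])
print(go([.23,.5,.32],2.71))
E
```

```text
[[-0.    -0.957 -0.29   0.085]
 [ 1.    -0.    -0.     0.   ]
 [-0.    -0.29   0.957 -0.165]
 [ 0.     0.     0.     1.   ]]
[[345.05115756   0.         318.28106374]
 [  0.         345.05115756 236.9891803 ]
 [  0.           0.           1.        ]]
post [0.53416115 0.32535643 0.07524248] 41
[[0.53492887 0.32678924 0.018     ]
 [0.54067449 0.34341976 0.018     ]]
(array([-9.711, -6.746, -2.011]), array([-0.  , -0.  ,  1.02])) [-0.   -0.    1.02]
(array([ 0.007,  0.008, -2.011]), array([-0., -0., -0.]))
```

Request:
{"fn": "move_arm", "kwargs": {"targets": [[1,-9.3,-6.2,-2,0,0,1.02],[1,-9.3,-6.2,-2,0,0,1.02],[1,-9.3,-6.2,-2,0,0,1.02],[1,-9.3,-6.2,-2,0,0,1.02],[1,-9.3,-6.2,-2,0,0,1.02],[1,-9.3,-6.2,-2,0,0,1.02],[1,-9.3,-6.2,-2,0,0,1.02],[1,-9.3,-6.2,-2,0,0,1.02],[1,-9.3,-6.2,-2,0,0,1.02],[1,-9.3,-6.2,-2,0,0,1.02],[1,-9.3,-6.2,-2,0,0,1.02],[1,-9.3,-6.2,-2,0,0,1.02]], "grip_force": 25}}

```text
time_s: 2.0
ee_pos: [0.5242, 0.02, 0.3198]
eef_rot: [3.141, 0.0, 1.687]
force: [-0.0, 0.8, 0.6]
grip_width: 0.0937
grip_force: 0.0
```

```bash
python3 - <<'E'
from h import *
o=obs();im,d=ctrl.camera('wrist');cv2.imwrite('pics/w0.png',im[...,::-1]);T=Tcw('wrist',o)
for n in ['bottle','tin','jar','spool','tray']:
    for r in ctrl.cut_out('wrist',n)[:1]:
        P=cloud('wrist',d,r['region'],T); zt=np.percentile(P[:,2],98)
        for lo,hi in [(-.006,.01)]+([(-.06,-.013)] if n!='spool' else []):
            Q=P[(P[:,2]>zt+lo)&(P[:,2]<zt+hi)]
            if len(Q)>3: print(n,round(r['score'],2),r['point'],'zt',zt.round(3),Q.mean(0).round(4),[np.round(x,4) for x in cv2.minAreaRect(Q[:,:2].astype(np.float32))])
        if n=='tin':
            Q=P[(P[:,2]>.087)&(P[:,2]<.098)];print('shoulder',len(Q),[np.round(x,4) for x in cv2.minAreaRect(Q[:,:2].astype(np.float32))])
E
```

```text
bottle 0.7 [385.8, 275.6] zt 0.114 [ 0.6228 -0.0679  0.1125] [array([ 0.623 , -0.0687]), array([0.021 , 0.0189]), np.float64(85.5814)]
bottle 0.7 [385.8, 275.6] zt 0.114 [ 0.6159 -0.059   0.0832] [array([ 0.6184, -0.0655]), array([0.0484, 0.0364]), np.float64(62.1182)]
tin 0.98 [334.8, 228.9] zt 0.107 [ 0.5494 -0.0097  0.1057] [array([ 0.5493, -0.0102]), array([0.0272, 0.0266]), np.float64(49.8754)]
tin 0.98 [334.8, 228.9] zt 0.107 [5.474e-01 5.000e-04 8.480e-02] [array([ 0.5495, -0.0096]), array([0.0474, 0.0467]), np.float64(4.7749)]
shoulder 1001 [array([ 0.5495, -0.0093]), array([0.0462, 0.0465]), np.float64(6.5814)]
jar 0.55 [389.3, 178.6] zt 0.102 [0.6082 0.0612 0.1001] [array([0.6085, 0.0609]), array([0.0525, 0.0521]), np.float64(52.8758)]
jar 0.55 [389.3, 178.6] zt 0.102 [0.5893 0.07   0.0626] [array([0.5935, 0.0694]), array([0.0479, 0.0167]), np.float64(60.3695)]
spool 0.56 [384.6, 231.6] zt 0.05 [ 0.6165 -0.0032  0.0479] [array([ 0.6171, -0.004 ]), array([0.0596, 0.0624]), np.float64(78.7384)]
tray 0.77 [358.1, 206.2] zt 0.03 [0.694  0.0149 0.0295] [array([ 6.129e-01, -6.000e-04]), array([0.1747, 0.2   ]), np.float64(6.176)]
tray 0.77 [358.1, 206.2] zt 0.03 [0.584  0.0044 0.0082] [array([ 0.6012, -0.0089]), array([0.2231, 0.2158]), np.float64(6.4824)]
```

View pics/w0.png

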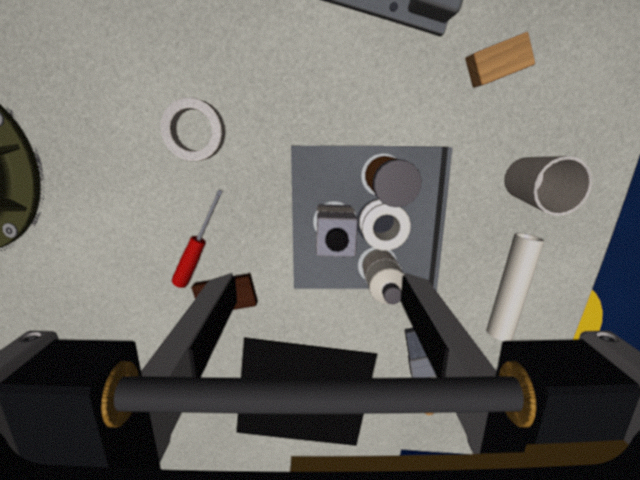

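The wrist view agrees with the top view: the tin is at (335,230), the bottle at (385,280), the jar at (390,180) and the spool at (385,224), all upright. I'll take the tin first.

Request:
{"fn": "move_arm", "kwargs": {"targets": [[1,-0.67,0.42,1,0,0,0],[1,-0.67,0.42,2,0,0,0],[1,-0.67,0.42,2.8,0,0,0],[1,-0.67,0.42,3.5,0,0,0],[1,-0.67,0.42,4.1,0,0,0],[1,-0.67,0.42,4.6,0,0,0],[1,-0.67,0.42,5.04,0,0,0],[1,-0.67,0.42,5.04,0,0,0],[-1,-0.67,0.42,5.04,0,0,0],[-1,-0.67,0.42,5.04,0,0,0],[-1,-0.67,0.42,5.04,0,0,0],[-1,-0.67,0.42,5.04,0,0,0]], "grip_force": 25}}

```text
time_s: 3.5
ee_pos: [0.5479, -0.0074, 0.0683]
eef_rot: [3.14, 0.0, 1.69]
force: [-0.9, -1.0, 0.5]
grip_width: 0.0653
grip_force: 0.0
```

Request:
{"fn": "move_arm", "kwargs": {"targets": [[-1,0,0,0,0,0,0],[-1,0,0,0,0,0,0],[-1,0,0,0,0,0,0],[-1,0,0,0,0,0,0]]}}

```text
time_s: 3.9
ee_pos: [0.5477, -0.0074, 0.0676]
eef_rot: [3.141, 0.0, 1.69]
force: [-0.1, 0.7, 2.7]
grip_width: 0.0476
grip_force: 24.9
```

Request:
{"fn": "move_arm", "kwargs": {"targets": [[-1,0,0,-0.6,0,0,0],[-1,0,0,-1.4,0,0,0],[-1,0,0,-2.2,0,0,0],[-1,-0.8,-0.1,-2.6,0,0,0],[-1,-1.7,-0.24,-2.6,0,0,0],[-1,-2.6,-0.36,-2.6,0,0,0],[-1,-3.5,-0.5,-2.6,0,0,0],[-1,-4.4,-0.62,-2.6,0,0,0],[-1,-5.3,-0.75,-2.6,0,0,0],[-1,-6.2,-0.87,-2.6,0,0,0],[-1,-7,-1,-2.6,0,0,0],[-1,-7.54,-1.06,-2.6,0,0,0]]}}

```text
time_s: 5.1
ee_pos: [0.5387, -0.3906, 0.1966]
eef_rot: [-3.141, -0.001, 1.688]
force: [1.0, 0.6, -1.6]
grip_width: 0.0481
grip_force: 24.9
```

Request:
{"fn": "move_arm", "kwargs": {"targets": [[-1,0,0,0,0,0,0],[-1,0,0,0,0,0,0]]}}

```text
time_s: 5.3
ee_pos: [0.5394, -0.388, 0.1966]
eef_rot: [-3.141, -0.001, 1.689]
force: [-0.7, 0.9, -2.0]
grip_width: 0.0475
grip_force: 24.9
```

Request:
{"fn": "move_arm", "kwargs": {"targets": [[-1,0,0,0.8,0,0,0],[-1,0,0,1.6,0,0,0],[-1,0,0,2.2,0,0,0],[-1,0,0,2.5,0,0,0],[-1,0,0,2.65,0,0,0],[-1,0,0,2.65,0,0,0],[-1,0,0,2.65,0,0,0],[1,0,0,2.65,0,0,0],[1,0,0,2.65,0,0,0],[1,0,0,2.65,0,0,0],[1,0,0,2.65,0,0,0],[1,0,0,2.65,0,0,0]]}}

```text
time_s: 6.5
ee_pos: [0.5397, -0.3881, 0.0651]
eef_rot: [3.141, 0.0, 1.69]
force: [-0.3, 0.1, 0.1]
grip_width: 0.085
grip_force: 0.0
```

Request:
{"fn": "move_arm", "kwargs": {"targets": [[1,0,0,0,0,0,0],[1,0,0,-1,0,0,0],[1,0,0,-2,0,0,0],[1,0,0,-2.7,0,0,0],[1,0,0,-2.7,0,0,0]]}}

```text
time_s: 7.0
ee_pos: [0.541, -0.389, 0.2061]
eef_rot: [3.135, 0.006, 1.69]
force: [-0.5, 0.1, -0.1]
grip_width: 0.094
grip_force: 0.0
```

```bash
python3 - <<'E'
from h import *
print(go([.623,-.070,.2],1.684),go([.623,-.070,.060],1.684)[0])
E
```

```text
(array([6.142, 2.385, 0.097]), array([0.006, 0.006, 0.006])) [6.16  2.367 2.897]
```

Request:
{"fn": "move_arm", "kwargs": {"targets": [[1,0.9,0.35,0.1,0,0,0],[1,1.8,0.7,0.1,0,0,0],[1,2.7,1.05,0.1,0,0,0],[1,3.6,1.4,0.1,0,0,0],[1,4.5,1.75,0.1,0,0,0],[1,5.4,2.1,0.1,0,0,0],[1,6.14,2.38,0.1,0,0,0],[1,6.14,2.38,0.1,0,0,0],[1,6.14,2.38,0.1,0,0,0],[1,6.14,2.38,0.1,0,0,0]]}}

```text
time_s: 8.0
ee_pos: [0.6211, -0.0701, 0.1945]
eef_rot: [-3.141, -0.0, 1.689]
force: [0.1, -0.7, 0.2]
grip_width: 0.0943
grip_force: 0.0
```

```bash
python3 - <<'E'
from h import *
o=obs();im,d=ctrl.camera('wrist');T=Tcw('wrist',o);print(o['ee_pos'],o['eef_rot'])
for n in ['bottle','jar']:
    for r in ctrl.cut_out('wrist',n)[:1]:
        P=cloud('wrist',d,r['region'],T); zt=np.percentile(P[:,2],98);Q=P[P[:,2]>zt-.006]
        print(n,r['score'],zt,[np.round(x,4) for x in cv2.minAreaRect(Q[:,:2].astype(np.float32))])
print(go([.623,-.070,.060],o['eef_rot'][2]))
E
```

```text
[ 0.62112952 -0.07012551  0.19446492] [-3.14089937e+00 -3.38879878e-06  1.68883331e+00]
bottle 0.69 0.11366951804808806 [array([ 0.6244, -0.0694]), array([0.0219, 0.0222]), np.float64(86.6747)]
jar 0.77 0.10156137841320322 [array([0.6086, 0.061 ]), array([0.0531, 0.0528]), np.float64(79.2087)]
(array([2.000e-03, 3.700e-02, 2.696e+00]), array([-0.   ,  0.   , -0.001]))
```

Request:
{"fn": "move_arm", "kwargs": {"targets": [[1,0,0.05,0.8,0,0,0],[1,0,0.05,1.6,0,0,0],[1,0,0.05,2.2,0,0,0],[1,0,0.05,2.7,0,0,0],[1,0,0.05,2.7,0,0,0],[-1,0,0.05,2.7,0,0,0],[-1,0,0.05,2.7,0,0,0],[-1,0,0.05,2.7,0,0,0],[-1,0,0.05,2.7,0,0,0],[-1,0,0.05,2.7,0,0,0],[-1,0,0.05,2.7,0,0,0],[-1,0,0.05,2.7,0,0,0]]}}

```text
time_s: 9.35
ee_pos: [0.624, -0.0688, 0.0602]
eef_rot: [3.141, 0.0, 1.69]
force: [-0.6, -0.8, 3.3]
grip_width: 0.0498
grip_force: 25.0
```

Request:
{"fn": "move_arm", "kwargs": {"targets": [[-1,0,0,0,0,0,0],[-1,0,0,0,0,0,0]]}}

```text
time_s: 9.55
ee_pos: [0.624, -0.0688, 0.0602]
eef_rot: [3.141, 0.0, 1.69]
force: [0.1, -0.2, 4.3]
grip_width: 0.0495
grip_force: 25.0
```

```bash
python3 - <<'E'
from h import *
print(go([.54,-.322,.195],1.689),go([.54,-.322,.057],1.689)[0])
E
```

```text
(array([-4.829, -2.269, -2.696]), array([0.   , 0.   , 0.001])) [-4.829 -2.27   0.064]
```

Request:
{"fn": "move_arm", "kwargs": {"targets": [[-1,0,0,-0.7,0,0,0],[-1,0,0,-1.5,0,0,0],[-1,0,0,-2.3,0,0,0],[-1,-0.7,-0.3,-2.7,0,0,0],[-1,-1.5,-0.7,-2.7,0,0,0],[-1,-2.3,-1.1,-2.7,0,0,0],[-1,-3.1,-1.5,-2.7,0,0,0],[-1,-3.9,-1.9,-2.7,0,0,0],[-1,-4.6,-2.2,-2.7,0,0,0],[-1,-4.83,-2.27,-2.7,0,0,0],[-1,-4.83,-2.27,-2.7,0,0,0],[-1,-4.83,-2.27,-2.7,0,0,0]]}}

```text
time_s: 10.75
ee_pos: [0.5402, -0.321, 0.1946]
eef_rot: [-3.141, -0.001, 1.69]
force: [0.1, 0.2, -1.9]
grip_width: 0.0494
grip_force: 25.0
```

Request:
{"fn": "move_arm", "kwargs": {"targets": [[-1,0,0,0.8,0,0,0],[-1,0,0,1.6,0,0,0],[-1,0,0,2.3,0,0,0],[-1,0,0,2.6,0,0,0],[-1,0,0,2.76,0,0,0],[-1,0,0,2.76,0,0,0],[-1,0,0,2.76,0,0,0],[1,0,0,2.76,0,0,0],[1,0,0,2.76,0,0,0],[1,0,0,2.76,0,0,0],[1,0,0,2.76,0,0,0],[1,0,0,2.76,0,0,0]]}}

```text
time_s: 11.95
ee_pos: [0.5399, -0.3221, 0.0571]
eef_rot: [3.141, 0.0, 1.69]
force: [0.5, -0.0, 0.3]
grip_width: 0.0856
grip_force: 0.0
```

Request:
{"fn": "move_arm", "kwargs": {"targets": [[1,0,0,0,0,0,0],[1,0,0,-1,0,0,0],[1,0,0,-2,0,0,0],[1,0,0,-2.8,0,0,0],[1,0,0,-2.8,0,0,0],[1,0,0,-2.8,0,0,0]]}}

```text
time_s: 12.55
ee_pos: [0.5399, -0.3221, 0.1974]
eef_rot: [3.141, 0.001, 1.69]
force: [-0.1, 0.1, -0.8]
grip_width: 0.0941
grip_force: 0.0
```

```bash
python3 - <<'E'
from h import *
print(go([.6083,.0605,.195],1.689))
E
```

```text
(array([7.436, 2.266, 0.043]), array([0.001, 0.001, 0.001]))
```

Request:
{"fn": "move_arm", "kwargs": {"targets": [[1,0.8,0.25,0,0,0,0],[1,1.7,0.5,0,0,0,0],[1,2.6,0.8,0,0,0,0],[1,3.5,1.1,0,0,0,0],[1,4.4,1.35,0,0,0,0],[1,5.3,1.6,0,0,0,0],[1,6.2,1.9,0,0,0,0],[1,7,2.15,0,0,0,0],[1,7.44,2.27,0,0,0,0],[1,7.44,2.27,0,0,0,0],[1,7.44,2.27,0,0,0,0],[1,7.44,2.27,0,0,0,0]]}}

```text
time_s: 13.75
ee_pos: [0.6081, 0.0596, 0.1962]
eef_rot: [-3.14, 0.0, 1.689]
force: [-1.2, 0.2, 0.2]
grip_width: 0.0938
grip_force: 0.0
```

Request:
{"fn": "move_arm", "kwargs": {"targets": [[1,0,0,0.8,0,0,0],[1,0,0,1.6,0,0,0],[1,0,0,2.2,0,0,0],[1,0,0,2.75,0,0,0],[1,0,0,2.75,0,0,0],[-1,0,0,2.75,0,0,0],[-1,0,0,2.75,0,0,0],[-1,0,0,2.75,0,0,0],[-1,0,0,2.75,0,0,0],[-1,0,0,2.75,0,0,0],[-1,0,0,2.75,0,0,0],[-1,0,0,2.75,0,0,0]]}}

```text
time_s: 14.95
ee_pos: [0.6086, 0.0608, 0.0598]
eef_rot: [3.141, 0.0, 1.69]
force: [0.2, 0.4, 3.4]
grip_width: 0.0536
grip_force: 25.0
```

Request:
{"fn": "move_arm", "kwargs": {"targets": [[-1,0,0,0,0,0,0],[-1,0,0,0,0,0,0]]}}

```text
time_s: 15.15
ee_pos: [0.6086, 0.0608, 0.0598]
eef_rot: [3.141, 0.0, 1.69]
force: [-0.4, 0.0, 5.3]
grip_width: 0.0535
grip_force: 25.0
```

```bash
python3 - <<'E'
from h import *
o=obs();print(go([.54,-.256,o['ee_pos'][2]-.003],1.689))
E
```

```text
(array([-6.129, -2.116,  0.059]), array([0.001, 0.   , 0.001]))
```

The grip width of 53.5 mm means the pads are catching the jar's 54 mm lid. I'll regrip 14 mm lower.

Request:
{"fn": "move_arm", "kwargs": {"targets": [[0.5,0,0,0,0,0,0],[0.5,0,0,0,0,0,0],[0.5,0,0,0,0,0,0],[0.5,0,0,0.15,0,0,0],[0.5,0,0,0.28,0,0,0],[0.5,0,0,0.28,0,0,0],[-1,0,0,0.28,0,0,0],[-1,0,0,0.28,0,0,0],[-1,0,0,0.28,0,0,0],[-1,0,0,0.28,0,0,0],[-1,0,0,0.28,0,0,0],[-1,0,0,0.28,0,0,0]]}}

```text
time_s: 16.35
ee_pos: [0.6086, 0.0608, 0.0457]
eef_rot: [3.141, 0.0, 1.69]
force: [1.1, 0.2, 0.9]
grip_width: 0.0535
grip_force: 25.0
```

Request:
{"fn": "move_arm", "kwargs": {"targets": [[-1,0,0,0,0,0,0],[-1,0,0,0,0,0,0]]}}

```text
time_s: 16.55
ee_pos: [0.6086, 0.0608, 0.0456]
eef_rot: [3.141, 0.0, 1.69]
force: [0.5, 0.4, 1.9]
grip_width: 0.0535
grip_force: 25.0
```

Request:
{"fn": "move_arm", "kwargs": {"targets": [[-1,0,0,-0.3,0,0,0],[-1,0,0,-0.7,0,0,0],[-1,0,0,-0.7,0,0,0]], "grip_force": 35}}

```text
time_s: 16.85
ee_pos: [0.6096, 0.0609, 0.0835]
eef_rot: [3.138, 0.0, 1.69]
force: [0.8, -0.1, -2.7]
grip_width: 0.0536
grip_force: 35.0
```

```bash
python3 - <<'E'
from h import *
o=obs();print(o['force'],o['moment'],o['grip_width'],o['ee_pos'])
im,d=ctrl.camera('side');cv2.imwrite('pics/s1.png',im[...,::-1]);im,d=ctrl.camera('wrist');cv2.imwrite('pics/w1.png',im[...,::-1])
E
```

```text
[ 0.78710139 -0.12176237 -2.70292427] [-0.04904081  0.00791     0.03235845] 0.05355045929128038 [0.60959414 0.0608694  0.08351903]
```

View pics/s1.png

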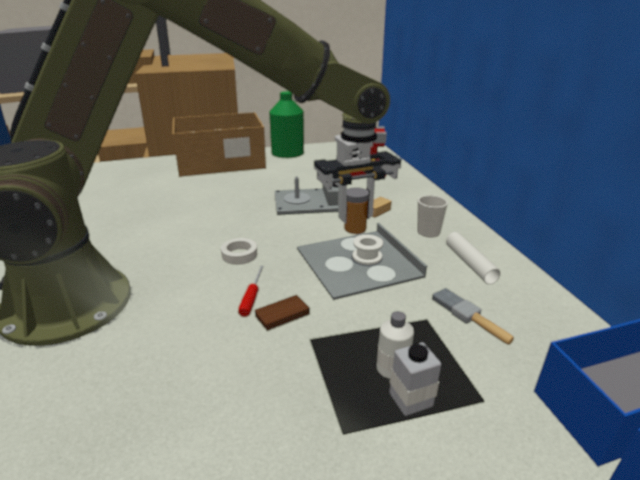

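View pics/w1.png

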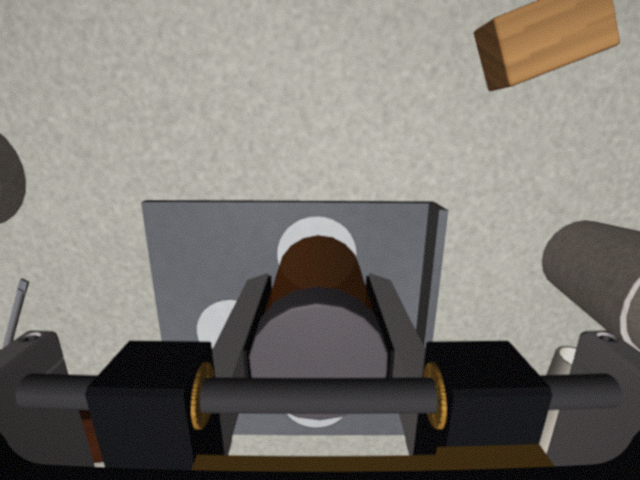

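The jar hangs upright in the fingers (side view, (356,212)). The bottle (395,345) and tin (415,380) stand on the mat, and the spool is alone on the tray (368,249).

Request:
{"fn": "move_arm", "kwargs": {"targets": [[-1,0,0,-0.8,0,0,0],[-1,0,0,-1.6,0,0,0],[-1,-0.8,-0.3,-2,0,0,0],[-1,-1.6,-0.55,-2,0,0,0],[-1,-2.4,-0.83,-2,0,0,0],[-1,-3.2,-1.1,-2,0,0,0],[-1,-4,-1.4,-2,0,0,0],[-1,-4.8,-1.7,-2,0,0,0],[-1,-5.5,-1.95,-2,0,0,0],[-1,-6.13,-2.12,-2,0,0,0],[-1,-6.13,-2.12,-2,0,0,0],[-1,-6.13,-2.12,-2,0,0,0]]}}

```text
time_s: 18.15
ee_pos: [0.5391, -0.2562, 0.1793]
eef_rot: [-3.14, -0.001, 1.689]
force: [1.3, 0.5, -2.1]
grip_width: 0.0536
grip_force: 35.0
```

```bash
python3 - <<'E'
from h import *
o=obs();print(o['ee_pos'],go([.54,-.256,.0428],1.69))
E
```

```text
[ 0.53910287 -0.25616857  0.17934507] (array([-2.000e-03,  2.200e-02,  2.731e+00]), array([-0.001, -0.001, -0.001]))
```

Request:
{"fn": "move_arm", "kwargs": {"targets": [[-1,0,0,0.8,0,0,0],[-1,0,0,1.6,0,0,0],[-1,0,0,2.3,0,0,0],[-1,0,0,2.6,0,0,0],[-1,0,0,2.73,0,0,0],[-1,0,0,2.73,0,0,0],[-1,0,0,2.73,0,0,0],[1,0,0,2.73,0,0,0],[1,0,0,2.73,0,0,0],[1,0,0,2.73,0,0,0],[1,0,0,2.73,0,0,0],[1,0,0,2.73,0,0,0]]}}

```text
time_s: 19.35
ee_pos: [0.5396, -0.2562, 0.0441]
eef_rot: [3.141, 0.0, 1.69]
force: [0.5, -0.5, -1.0]
grip_width: 0.0896
grip_force: 0.0
```

Request:
{"fn": "move_arm", "kwargs": {"targets": [[1,0,0,0,0,0,0],[1,0,0,-1,0,0,0],[1,0,0,-2,0,0,0],[1,0,0,-2.8,0,0,0],[1,0,0,-2.8,0,0,0],[1,0,0,-2.8,0,0,0]], "grip_force": 15}}

```text
time_s: 19.95
ee_pos: [0.5396, -0.2562, 0.1843]
eef_rot: [3.141, 0.001, 1.69]
force: [-0.3, -0.3, -0.3]
grip_width: 0.0938
grip_force: 0.0
```

```bash
python3 - <<'E'
from h import *
print(go([.616,-.004,.18],1.689))
im,d=ctrl.camera('top');T=Tcw('top')
for n in ['bottle','tin','jar','spool']:
    for r in ctrl.cut_out('top',n)[:1]:
        P=cloud('top',d,r['region'],T); zt=np.percentile(P[:,2],98);Q=P[P[:,2]>zt-.006]
        print(n,r['score'],zt,Q.mean(0),[np.round(x,4) for x in cv2.minAreaRect(Q[:,:2].astype(np.float32))])
E
```

```text
(array([4.827, 2.115, 0.085]), array([0.001, 0.001, 0.001]))
tin 0.27 0.05042962663914006 [ 0.61521975 -0.00507571  0.04746392] [array([ 0.6153, -0.0045]), array([0.0613, 0.0598]), np.float64(0.5462)]
jar 0.57 0.09843076790916497 [ 0.5398957  -0.25557064  0.09669413] [array([ 0.5317, -0.2214]), array([0.0536, 0.1242]), np.float64(13.1284)]
spool 0.92 0.05042625306526379 [ 0.61506054 -0.00426972  0.04747324] [array([ 0.6152, -0.0036]), array([0.0611, 0.0618]), np.float64(1.9381)]
```

Request:
{"fn": "move_arm", "kwargs": {"targets": [[1,0.8,0.35,0,0,0,0],[1,1.6,0.7,0,0,0,0],[1,2.4,1.05,0,0,0,0],[1,3.2,1.4,0,0,0,0],[1,4,1.75,0,0,0,0],[1,4.6,2.02,0,0,0,0],[1,4.83,2.12,0,0,0,0],[1,4.83,2.12,0,0,0,0],[1,4.83,2.12,0,0,0,0],[1,4.83,2.12,0,0,0,0]]}}

```text
time_s: 21.2
ee_pos: [0.6159, -0.0053, 0.1838]
eef_rot: [-3.141, 0.0, 1.688]
force: [-0.2, 0.1, 0.1]
grip_width: 0.0936
grip_force: 0.0
```

```bash
python3 - <<'E'
from h import *
o=obs();im,d=ctrl.camera('wrist');T=Tcw('wrist',o);print(o['ee_pos'])
for r in ctrl.cut_out('wrist','spool')[:1]:
        P=cloud('wrist',d,r['region'],T); zt=np.percentile(P[:,2],98);Q=P[P[:,2]>zt-.006]
        print(r['score'],zt,[np.round(x,4) for x in cv2.minAreaRect(Q[:,:2].astype(np.float32))])
print(go([.616,-.004,.0385],1.69,o))
E
```

```text
[ 0.61589038 -0.00528098  0.18383906]
0.78 0.04925147163280859 [array([ 0.617 , -0.0022]), array([0.0616, 0.0606]), np.float64(4.2518)]
(array([0.026, 0.006, 2.907]), array([-0.   ,  0.   , -0.002]))
```

Request:
{"fn": "move_arm", "kwargs": {"targets": [[1,0.04,0.01,0.8,0,0,0],[1,0.04,0.01,1.6,0,0,0],[1,0.04,0.01,2.3,0,0,0],[1,0.04,0.01,2.7,0,0,0],[1,0.04,0.01,2.91,0,0,0],[1,0.04,0.01,2.91,0,0,0],[-1,0.04,0.01,2.91,0,0,0],[-1,0.04,0.01,2.91,0,0,0],[-1,0.04,0.01,2.91,0,0,0],[-1,0.04,0.01,2.91,0,0,0],[-1,0.04,0.01,2.91,0,0,0],[-1,0.04,0.01,2.91,0,0,0]]}}

```text
time_s: 22.5
ee_pos: [0.6167, -0.0017, 0.0391]
eef_rot: [3.141, 0.0, 1.69]
force: [-0.9, -0.9, 5.5]
grip_width: 0.0637
grip_force: 15.3
```

```bash
python3 - <<'E'
from h import *
o=obs();print(o['ee_pos'],o['grip_width'],o['grip_force'],go([.52,.31,.19],1.69,o))
E
```

```text
[ 0.61666657 -0.00167935  0.03905264] 0.06367954715106416 15.276028962107375 (array([ 6.419, -1.177, -3.021]), array([ 0.001,  0.   , -0.   ]))
```

Request:
{"fn": "move_arm", "kwargs": {"targets": [[-1,0,0,-0.7,0,0,0],[-1,0,0,-1.5,0,0,0],[-1,0,0,-2.3,0,0,0],[-1,0.7,-0.14,-3,0,0,0],[-1,1.5,-0.3,-3,0,0,0],[-1,2.3,-0.45,-3,0,0,0],[-1,3.1,-0.6,-3,0,0,0],[-1,3.9,-0.77,-3,0,0,0],[-1,4.6,-0.92,-3,0,0,0],[-1,5.2,-1.03,-3,0,0,0],[-1,5.2,-1.03,-3,0,0,0],[-1,5.2,-1.03,-3,0,0,0]]}}

```text
time_s: 23.7
ee_pos: [0.5342, 0.2504, 0.1882]
eef_rot: [-3.141, 0.0, 1.691]
force: [0.2, -0.9, -0.2]
grip_width: 0.0636
grip_force: 15.2
```

```bash
python3 - <<'E'
from h import *
ctrl.camera('top');o=obs();im,d=ctrl.camera('wrist');T=Tcw('wrist',o);print(o['ee_pos'],o['eef_rot'],o['grip_width'])
cv2.imwrite('pics/w2.png',im[...,::-1])
P=cloud('wrist',d,np.ones(d.shape,bool),T)
m=np.hypot(P[:,0]-.5345,P[:,1]-.326)<.03;
for lo,hi in [(.03,.05),(.05,.07),(.07,.077),(.077,.09)]:
    Q=P[m&(P[:,2]>lo)&(P[:,2]<hi)]
    if len(Q):print(lo,len(Q),Q.mean(0),np.ptp(Q[:,:2],axis=0))
print([ (r['score'],at_z('wrist',[r['point']],0,T)) for r in ctrl.tip_of('wrist','winder')[:1]])
for r in ctrl.cut_out('wrist','spool')[:1]:
    Q=cloud('wrist',d,r['region'],T); zt=np.percentile(Q[:,2],98);Q=Q[Q[:,2]>zt-.006]; print('spool',r['score'],zt,[np.round(x,4) for x in cv2.minAreaRect(Q[:,:2].astype(np.float32))])
E
```

```text
[0.53454451 0.24977739 0.18827948] [-3.14135171e+00  2.78569343e-04  1.68976309e+00] 0.06418543005303487
0.03 4 [0.53064373 0.33074792 0.03579391] [0.00238863 0.00738451]
0.05 4 [0.53113984 0.33232867 0.05591067] [0.00369216 0.00448018]
0.07 131 [0.53597924 0.32852059 0.07411484] [0.0130686  0.01337057]
0.077 117 [0.53597064 0.3284066  0.07906408] [0.00956207 0.00921286]
[(0.94, array([[ 5.35766116e-01,  3.28395651e-01, -5.55111512e-17]]))]
spool 0.81 0.19818802965645657 [array([0.5347, 0.2486]), array([0.0632, 0.0633]), np.float64(44.5243)]
```

View pics/w2.png

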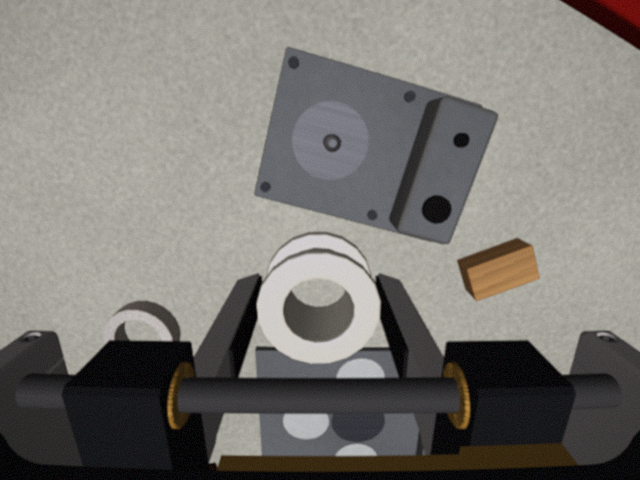

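The picture shows the post's tip at (332,143) on the turntable, and the spool held level at (318,303).

Request:
{"fn": "move_arm", "kwargs": {"targets": [[-1,0.6,0.08,0,0,0,0],[-1,1.2,0.16,0,0,0,0],[-1,1.58,0.22,0,0,0,0],[-1,1.58,0.22,0,0,0,0],[-1,1.58,0.22,0,0,0,0],[-1,1.58,0.22,0.8,0,0,0],[-1,1.58,0.22,1.4,0,0,0],[-1,1.58,0.22,1.9,0,0,0],[-1,1.58,0.22,2.3,0,0,0],[-1,1.58,0.22,2.6,0,0,0],[-1,1.58,0.22,2.76,0,0,0],[-1,1.58,0.22,2.76,0,0,0]]}}

```text
time_s: 25.1
ee_pos: [0.536, 0.3295, 0.0501]
eef_rot: [-3.141, 0.0, 1.689]
force: [0.1, -0.9, 0.9]
grip_width: 0.0636
grip_force: 14.8
```

Request:
{"fn": "move_arm", "kwargs": {"targets": [[-1,0,0,0.01,0,0,0],[1,0,0,0.01,0,0,0],[1,0,0,0.01,0,0,0],[1,0,0,0.01,0,0,0],[1,0,0,0.01,0,0,0],[1,0,0,-0.6,0,0,0],[1,0,0,-1.4,0,0,0],[1,0,0,-2.2,0,0,0],[1,0,0,-3,0,0,0],[1,-1.6,0,-3,0,0,0],[1,-1.6,0,-3,0,0,0],[1,-1.6,0,-3,0,0,0]], "grip_force": 25}}

```text
time_s: 26.3
ee_pos: [0.546, 0.2477, 0.201]
eef_rot: [3.141, 0.0, 1.687]
force: [0.6, -0.2, 0.3]
grip_width: 0.0938
grip_force: 0.0
```

```bash
python3 - <<'E'
from h import *
o=obs();im,d=ctrl.camera('wrist');T=Tcw('wrist',o);print(o['ee_pos'],o['eef_rot'])
cv2.imwrite('pics/w3.png',im[...,::-1])
for r in ctrl.cut_out('wrist','spool')[:1]:
    Q=cloud('wrist',d,r['region'],T); zt=np.percentile(Q[:,2],90);Q=Q[(Q[:,2]>.05)&(Q[:,2]<.064)]; print('spool',r['score'],zt,[np.round(x,4) for x in cv2.minAreaRect(Q[:,:2].astype(np.float32))])
print(go([.5396,-.2562,.185],1.69,o))
E
```

```text
[0.54598875 0.24774865 0.20096952] [3.14103635e+00 3.27033376e-04 1.68683072e+00]
spool 0.57 0.05886259490484548 [array([0.5368, 0.3284]), array([0.0625, 0.0623]), np.float64(81.3355)]
(array([-9.996, -1.294,  0.322]), array([ 0.001,  0.   , -0.003]))
```

View pics/w3.png

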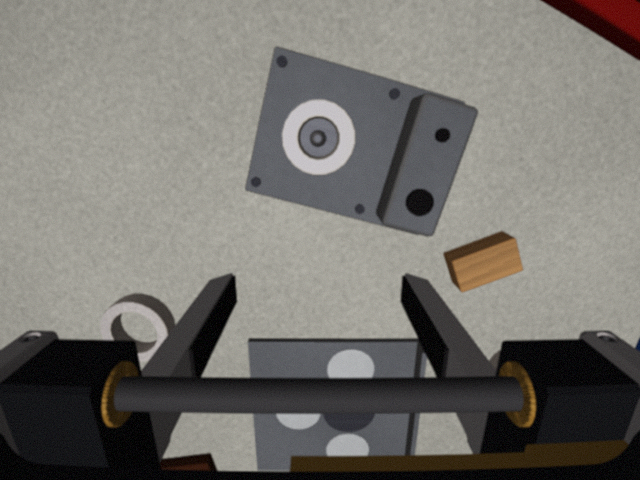

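The spool sits flat and centred over the post at (318,137), at the expected height. Now the jar goes back.

Request:
{"fn": "move_arm", "kwargs": {"targets": [[1,-0.9,-0.12,0,0,0,0],[1,-1.8,-0.24,0,0,0,0],[1,-2.7,-0.36,0,0,0,0],[1,-3.6,-0.48,0,0,0,0],[1,-4.5,-0.6,0,0,0,0],[1,-5.4,-0.7,0,0,0,0],[1,-6.3,-0.82,0,0,0,0],[1,-7.2,-0.94,0,0,0,0],[1,-8.1,-1.06,0,0,0,0],[1,-9,-1.18,0,0,0,0],[1,-10,-1.29,0,0,0,0],[1,-10,-1.29,0,0,0,0]]}}

```text
time_s: 27.6
ee_pos: [0.5407, -0.2573, 0.1998]
eef_rot: [-3.141, 0.0, 1.686]
force: [0.4, 0.4, -1.1]
grip_width: 0.0939
grip_force: 0.0
```

Request:
{"fn": "move_arm", "kwargs": {"targets": [[1,0,0,0,0,0,0],[1,0,0,0,0,0,0]]}}

```text
time_s: 27.8
ee_pos: [0.5413, -0.252, 0.2003]
eef_rot: [-3.141, -0.0, 1.691]
force: [0.1, -0.2, 0.0]
grip_width: 0.0937
grip_force: 0.0
```

```bash
python3 - <<'E'
from h import *
o=obs();im,d=ctrl.camera('wrist');T=Tcw('wrist',o);print(o['ee_pos'],o['eef_rot'])
P=cloud('wrist',d,np.ones(d.shape,bool),T)
for n,c,lo in [('jar',(.54,-.256),.088),('bottle',(.54,-.322),.103),('tin',(.54,-.388),.095)]:
    Q=P[(np.hypot(P[:,0]-c[0],P[:,1]-c[1])<.035)&(P[:,2]>lo)&(P[:,2]<.115)]
    if len(Q)>5:print(n,len(Q),Q[:,2].max(),[np.round(x,4) for x in cv2.minAreaRect(Q[:,:2].astype(np.float32))])
print(go([.5396,-.2562,.0441],1.69,o))
E
```

```text
[ 0.5412683  -0.25195085  0.20031371] [-3.14144826e+00 -3.80309851e-04  1.69132894e+00]
jar 3199 0.09820241137699581 [array([ 0.5412, -0.2556]), array([0.0523, 0.0533]), np.float64(5.4568)]
bottle 558 0.11080682229019762 [array([ 0.5409, -0.3226]), array([0.0223, 0.0219]), np.float64(7.5553)]
tin 156 0.10303530164265567 [array([ 0.5397, -0.3822]), array([0.0244, 0.0078]), np.float64(6.2855)]
(array([-0.082, -0.043,  3.124]), array([-0.   , -0.   ,  0.001]))
```

Everything is still where I put it. Gripping the jar.

Request:
{"fn": "move_arm", "kwargs": {"targets": [[1,-0.08,-0.04,0.8,0,0,0],[1,-0.08,-0.04,1.6,0,0,0],[1,-0.08,-0.04,2.3,0,0,0],[1,-0.08,-0.04,2.8,0,0,0],[1,-0.08,-0.04,3.12,0,0,0],[1,-0.08,-0.04,3.12,0,0,0],[-1,-0.08,-0.04,3.12,0,0,0],[-1,-0.08,-0.04,3.12,0,0,0],[-1,-0.08,-0.04,3.12,0,0,0],[-1,-0.08,-0.04,3.12,0,0,0],[-1,-0.08,-0.04,3.12,0,0,0],[-1,-0.08,-0.04,3.12,0,0,0]], "grip_force": 35}}

```text
time_s: 29.05
ee_pos: [0.5394, -0.2578, 0.0447]
eef_rot: [3.141, 0.0, 1.69]
force: [0.8, -0.1, 1.5]
grip_width: 0.0531
grip_force: 35.0
```

Request:
{"fn": "move_arm", "kwargs": {"targets": [[-1,0,0,0,0,0,0],[-1,0,0,0,0,0,0]]}}

```text
time_s: 29.25
ee_pos: [0.5394, -0.2578, 0.0447]
eef_rot: [3.141, 0.0, 1.69]
force: [1.4, 0.3, 3.3]
grip_width: 0.0534
grip_force: 35.0
```

```bash
python3 - <<'E'
from h import *
o=obs();print(o['ee_pos'],go([.6084,.0606,o['ee_pos'][2]+.0045],1.69,o))
E
```

```text
[ 0.53944003 -0.25778104  0.04472754] (array([ 6.159,  2.125, -0.091]), array([ 0.001,  0.   , -0.   ]))
```

Request:
{"fn": "move_arm", "kwargs": {"targets": [[-1,0,0,-0.7,0,0,0],[-1,0,0,-1.5,0,0,0],[-1,0,0,-2.3,0,0,0],[-1,0.7,0.25,-2.7,0,0,0],[-1,1.5,0.52,-2.7,0,0,0],[-1,2.3,0.8,-2.7,0,0,0],[-1,3.1,1.07,-2.7,0,0,0],[-1,3.9,1.35,-2.7,0,0,0],[-1,4.7,1.63,-2.7,0,0,0],[-1,5.5,1.9,-2.7,0,0,0],[-1,6.13,2.12,-2.7,0,0,0],[-1,6.13,2.12,-2.7,0,0,0]]}}

```text
time_s: 30.45
ee_pos: [0.608, 0.063, 0.1787]
eef_rot: [-3.14, -0.001, 1.694]
force: [0.6, -0.8, -1.5]
grip_width: 0.0535
grip_force: 35.0
```

Request:
{"fn": "move_arm", "kwargs": {"targets": [[-1,0,0,0,0,0,0],[-1,0,0,0,0,0,0],[-1,0,0,0,0,0,0]]}}

```text
time_s: 30.75
ee_pos: [0.608, 0.0581, 0.1794]
eef_rot: [-3.141, 0.0, 1.688]
force: [0.4, -0.2, -1.6]
grip_width: 0.0533
grip_force: 35.0
```

```bash
python3 - <<'E'
from h import *
o=obs();print(o['ee_pos'],go([.6086,.0592,.0488],1.69,o))
E
```

```text
[0.60799614 0.05813403 0.17939214] (array([0.02 , 0.015, 2.612]), array([-0.   ,  0.   , -0.002]))
```

Request:
{"fn": "move_arm", "kwargs": {"targets": [[-1,0.02,0.01,0.8,0,0,0],[-1,0.02,0.01,1.6,0,0,0],[-1,0.02,0.01,2.2,0,0,0],[-1,0.02,0.01,2.5,0,0,0],[-1,0.02,0.01,2.6,0,0,0],[-1,0.02,0.01,2.6,0,0,0],[-1,0.02,0.01,2.6,0,0,0],[1,0.02,0.01,2.6,0,0,0],[1,0.02,0.01,2.6,0,0,0],[1,0.02,0.01,2.6,0,0,0],[1,0.02,0.01,2.6,0,0,0],[1,0.02,0.01,2.6,0,0,0]]}}

```text
time_s: 31.95
ee_pos: [0.6085, 0.0603, 0.0496]
eef_rot: [3.141, 0.0, 1.69]
force: [-0.1, 0.7, -0.2]
grip_width: 0.0899
grip_force: 0.0
```

Request:
{"fn": "move_arm", "kwargs": {"targets": [[1,0,0,0,0,0,0],[1,0,0,-1,0,0,0],[1,0,0,-2,0,0,0],[1,0,0,-2.8,0,0,0],[1,0,0,-2.8,0,0,0],[1,0,0,-2.8,0,0,0]], "grip_force": 25}}

```text
time_s: 32.55
ee_pos: [0.6086, 0.0603, 0.1898]
eef_rot: [3.14, 0.0, 1.69]
force: [-0.1, 0.1, -1.6]
grip_width: 0.0939
grip_force: 0.0
```

```bash
python3 - <<'E'
from h import *
print(go([.5399,-.3221,.185],1.69))
E
```

```text
(array([-7.431, -2.271,  0.095]), array([ 0.001,  0.   , -0.   ]))
```

Request:
{"fn": "move_arm", "kwargs": {"targets": [[1,-0.9,-0.27,0,0,0,0],[1,-1.8,-0.55,0,0,0,0],[1,-2.7,-0.82,0,0,0,0],[1,-3.6,-1.1,0,0,0,0],[1,-4.5,-1.37,0,0,0,0],[1,-5.4,-1.65,0,0,0,0],[1,-6.3,-1.92,0,0,0,0],[1,-7.1,-2.17,0,0,0,0],[1,-7.43,-2.27,0,0,0,0],[1,-7.43,-2.27,0,0,0,0],[1,-7.43,-2.27,0,0,0,0],[1,-7.43,-2.27,0,0,0,0]]}}

```text
time_s: 33.75
ee_pos: [0.5403, -0.3205, 0.189]
eef_rot: [-3.141, -0.001, 1.691]
force: [0.3, -1.2, 0.1]
grip_width: 0.094
grip_force: 0.0
```

```bash
python3 - <<'E'
from h import *
print(go([.5399,-.3221,.0571],1.69))
E
```

```text
(array([-0.032, -0.011,  2.638]), array([-0.001, -0.001,  0.001]))
```

Request:
{"fn": "move_arm", "kwargs": {"targets": [[1,-0.02,-0.01,0.8,0,0,0],[1,-0.02,-0.01,1.6,0,0,0],[1,-0.02,-0.01,2.2,0,0,0],[1,-0.02,-0.01,2.64,0,0,0],[1,-0.02,-0.01,2.64,0,0,0],[-1,-0.02,-0.01,2.64,0,0,0],[-1,-0.02,-0.01,2.64,0,0,0],[-1,-0.02,-0.01,2.64,0,0,0],[-1,-0.02,-0.01,2.64,0,0,0],[-1,-0.02,-0.01,2.64,0,0,0],[-1,-0.02,-0.01,2.64,0,0,0],[-1,-0.02,-0.01,2.64,0,0,0]]}}

```text
time_s: 34.95
ee_pos: [0.5396, -0.3232, 0.0577]
eef_rot: [3.141, 0.0, 1.69]
force: [0.1, 1.3, 2.6]
grip_width: 0.0494
grip_force: 25.0
```

Request:
{"fn": "move_arm", "kwargs": {"targets": [[-1,0,0,0,0,0,0],[-1,0,0,0,0,0,0]]}}

```text
time_s: 35.15
ee_pos: [0.5396, -0.3232, 0.0577]
eef_rot: [3.141, 0.0, 1.69]
force: [0.9, -0.0, 3.1]
grip_width: 0.0491
grip_force: 25.0
```

```bash
python3 - <<'E'
from h import *
o=obs();e=o['ee_pos'];print(e,go(np.array([.6237,-.0692,e[2]+.0042])+[0,e[1]+.3221,0],1.69,o))
E
```

```text
[ 0.53964936 -0.32321034  0.05772684] (array([ 4.823,  2.269, -0.085]), array([ 0.,  0., -0.]))
```

Request:
{"fn": "move_arm", "kwargs": {"targets": [[-1,0,0,-0.7,0,0,0],[-1,0,0,-1.5,0,0,0],[-1,0,0,-2.3,0,0,0],[-1,0.7,0.33,-2.6,0,0,0],[-1,1.5,0.7,-2.6,0,0,0],[-1,2.3,1.08,-2.6,0,0,0],[-1,3.1,1.46,-2.6,0,0,0],[-1,3.9,1.83,-2.6,0,0,0],[-1,4.5,2.12,-2.6,0,0,0],[-1,4.82,2.27,-2.6,0,0,0],[-1,4.82,2.27,-2.6,0,0,0],[-1,4.82,2.27,-2.6,0,0,0]]}}

```text
time_s: 36.35
ee_pos: [0.6233, -0.0711, 0.1871]
eef_rot: [-3.141, 0.0, 1.69]
force: [0.1, -0.4, -1.6]
grip_width: 0.0489
grip_force: 25.0
```

Request:
{"fn": "move_arm", "kwargs": {"targets": [[-1,0,0,0,0,0,0],[-1,0,0,0,0,0,0],[-1,0,0,0,0,0,0]]}}

```text
time_s: 36.65
ee_pos: [0.6234, -0.0712, 0.1875]
eef_rot: [3.142, 0.0, 1.689]
force: [-0.6, 0.3, -2.7]
grip_width: 0.0488
grip_force: 25.0
```

```bash
python3 - <<'E'
from h import *
print(go([.6238,-.0703,.062],1.69))
E
```

```text
(array([0.017, 0.009, 2.509]), array([ 0.   ,  0.   , -0.001]))
```

Request:
{"fn": "move_arm", "kwargs": {"targets": [[-1,0.02,0.01,0.8,0,0,0],[-1,0.02,0.01,1.6,0,0,0],[-1,0.02,0.01,2.2,0,0,0],[-1,0.02,0.01,2.45,0,0,0],[-1,0.02,0.01,2.5,0,0,0],[-1,0.02,0.01,2.5,0,0,0],[-1,0.02,0.01,2.5,0,0,0],[1,0.02,0.01,2.5,0,0,0],[1,0.02,0.01,2.5,0,0,0],[1,0.02,0.01,2.5,0,0,0],[1,0.02,0.01,2.5,0,0,0],[1,0.02,0.01,2.5,0,0,0]]}}

```text
time_s: 37.85
ee_pos: [0.624, -0.0693, 0.0626]
eef_rot: [3.141, 0.0, 1.69]
force: [0.2, 0.3, 0.4]
grip_width: 0.0859
grip_force: 0.0
```

Request:
{"fn": "move_arm", "kwargs": {"targets": [[1,0,0,0,0,0,0],[1,0,0,-1,0,0,0],[1,0,0,-2,0,0,0],[1,0,0,-2.8,0,0,0],[1,0,0,-2.8,0,0,0],[1,0,0,-2.8,0,0,0]]}}

```text
time_s: 38.45
ee_pos: [0.6241, -0.0693, 0.2028]
eef_rot: [3.141, 0.0, 1.69]
force: [0.8, -0.1, -0.7]
grip_width: 0.0939
grip_force: 0.0
```

```bash
python3 - <<'E'
from h import *
print(go([.5397,-.3881,.19],1.69))
E
```

```text
(array([-6.131, -2.433,  0.256]), array([ 0.001,  0.   , -0.   ]))
```

Request:
{"fn": "move_arm", "kwargs": {"targets": [[1,-0.9,-0.36,0,0,0,0],[1,-1.8,-0.71,0,0,0,0],[1,-2.7,-1.07,0,0,0,0],[1,-3.6,-1.43,0,0,0,0],[1,-4.5,-1.79,0,0,0,0],[1,-5.4,-2.14,0,0,0,0],[1,-6.13,-2.43,0.2,0,0,0],[1,-6.13,-2.43,0.2,0,0,0],[1,-6.13,-2.43,0.2,0,0,0],[1,-6.13,-2.43,0.2,0,0,0]]}}

```text
time_s: 39.45
ee_pos: [0.54, -0.387, 0.1916]
eef_rot: [-3.141, -0.001, 1.691]
force: [0.0, 0.8, -0.1]
grip_width: 0.094
grip_force: 0.0
```

```bash
python3 - <<'E'
from h import *
print(go([.5397,-.3881,.0651],1.69))
E
```

```text
(array([-0.024, -0.006,  2.53 ]), array([-0.001, -0.001,  0.001]))
```

Request:
{"fn": "move_arm", "kwargs": {"targets": [[1,-0.02,0,0.8,0,0,0],[1,-0.02,0,1.6,0,0,0],[1,-0.02,0,2.2,0,0,0],[1,-0.02,0,2.53,0,0,0],[1,-0.02,0,2.53,0,0,0],[-1,-0.02,0,2.53,0,0,0],[-1,-0.02,0,2.53,0,0,0],[-1,-0.02,0,2.53,0,0,0],[-1,-0.02,0,2.53,0,0,0],[-1,-0.02,0,2.53,0,0,0],[-1,-0.02,0,2.53,0,0,0],[-1,-0.02,0,2.53,0,0,0]]}}

```text
time_s: 40.65
ee_pos: [0.5399, -0.3891, 0.0661]
eef_rot: [3.141, 0.0, 1.69]
force: [-0.7, -0.6, 1.3]
grip_width: 0.0479
grip_force: 24.9
```

Request:
{"fn": "move_arm", "kwargs": {"targets": [[-1,0,0,0,0,0,0],[-1,0,0,0,0,0,0]]}}

```text
time_s: 40.85
ee_pos: [0.5399, -0.3891, 0.0661]
eef_rot: [3.141, 0.0, 1.69]
force: [0.0, -0.3, 2.8]
grip_width: 0.0478
grip_force: 24.9
```

```bash
python3 - <<'E'
from h import *
o=obs();e=o['ee_pos'];print(e,o['grip_width'],go(np.array([.5482,-.0078,e[2]+.0042])+[0,e[1]+.3881,0],1.69,o))
E
```

```text
[ 0.53988029 -0.38909289  0.06609002] 0.047764795645187805 (array([ 7.532,  1.068, -0.085]), array([ 0.,  0., -0.]))
```

Request:
{"fn": "move_arm", "kwargs": {"targets": [[-1,0,0,-0.7,0,0,0],[-1,0,0,-1.5,0,0,0],[-1,0,0,-2.3,0,0,0],[-1,0.8,0.11,-2.7,0,0,0],[-1,1.7,0.24,-2.7,0,0,0],[-1,2.6,0.37,-2.7,0,0,0],[-1,3.5,0.5,-2.7,0,0,0],[-1,4.4,0.62,-2.7,0,0,0],[-1,5.3,0.75,-2.7,0,0,0],[-1,6.2,0.88,-2.7,0,0,0],[-1,7,1,-2.7,0,0,0],[-1,7.53,1.07,-2.7,0,0,0]]}}

```text
time_s: 42.05
ee_pos: [0.5479, -0.0063, 0.2008]
eef_rot: [-3.141, -0.0, 1.691]
force: [0.1, 0.2, -2.8]
grip_width: 0.0477
grip_force: 24.9
```

Request:
{"fn": "move_arm", "kwargs": {"targets": [[-1,0,0,0,0,0,0],[-1,0,0,0,0,0,0],[-1,0,0,0,0,0,0]]}}

```text
time_s: 42.35
ee_pos: [0.5482, -0.0097, 0.2008]
eef_rot: [-3.141, 0.0, 1.689]
force: [-0.1, -0.4, -1.9]
grip_width: 0.0481
grip_force: 24.9
```

```bash
python3 - <<'E'
from h import *
print(go([.5482,-.0088,.0704],1.69))
E
```

```text
(array([0.019, 0.003, 2.608]), array([-0.   ,  0.   , -0.001]))
```

Request:
{"fn": "move_arm", "kwargs": {"targets": [[-1,0.02,0,0.8,0,0,0],[-1,0.02,0,1.6,0,0,0],[-1,0.02,0,2.2,0,0,0],[-1,0.02,0,2.5,0,0,0],[-1,0.02,0,2.6,0,0,0],[-1,0.02,0,2.6,0,0,0],[-1,0.02,0,2.6,0,0,0],[1,0.02,0,2.6,0,0,0],[1,0.02,0,2.6,0,0,0],[1,0.02,0,2.6,0,0,0],[1,0.02,0,2.6,0,0,0],[1,0.02,0,2.6,0,0,0]]}}

```text
time_s: 43.55
ee_pos: [0.5482, -0.0079, 0.071]
eef_rot: [3.141, 0.0, 1.69]
force: [-0.4, 0.0, -0.4]
grip_width: 0.0844
grip_force: 0.0
```

Request:
{"fn": "move_arm", "kwargs": {"targets": [[1,0,0,0,0,0,0],[1,0,0,-1,0,0,0],[1,0,0,-2,0,0,0],[1,0,0,-3,0,0,0],[1,0,0,-4,0,0,0],[1,0.3,-0.6,-5,0,0,0],[1,0.3,-0.6,-5,0,0,0],[1,0.3,-0.6,-5,0,0,0],[1,0.3,-0.6,-5,0,0,0]]}}

```text
time_s: 44.45
ee_pos: [0.5166, 0.0034, 0.3194]
eef_rot: [-3.14, -0.0, 1.69]
force: [0.0, -0.0, -0.0]
grip_width: 0.0938
grip_force: 0.0
```

```bash
python3 - <<'E'
from h import *
o=obs();im,d=ctrl.camera('wrist');T=Tcw('wrist',o);print(o['ee_pos'])
cv2.imwrite('pics/w4.png',im[...,::-1])
for n in ['bottle','tin','jar']:
    for r in ctrl.cut_out('wrist',n)[:1]:
        P=cloud('wrist',d,r['region'],T); zt=np.percentile(P[:,2],98);Q=P[P[:,2]>zt-.006]
        print(n,round(r['score'],2),zt.round(3),[np.round(x,4) for x in cv2.minAreaRect(Q[:,:2].astype(np.float32))])
im,d=ctrl.camera('side');cv2.imwrite('pics/s4.png',im[...,::-1])
E
```

```text
[0.5165535  0.00341986 0.31937037]
bottle 0.73 0.113 [array([ 0.6188, -0.0682]), array([0.0208, 0.0094]), np.float64(86.273)]
tin 0.58 0.107 [array([ 0.5491, -0.0111]), array([0.0263, 0.0273]), np.float64(8.6696)]
jar 0.64 0.102 [array([0.6101, 0.0618]), array([0.052 , 0.0504]), np.float64(7.0152)]
```

View pics/s4.png

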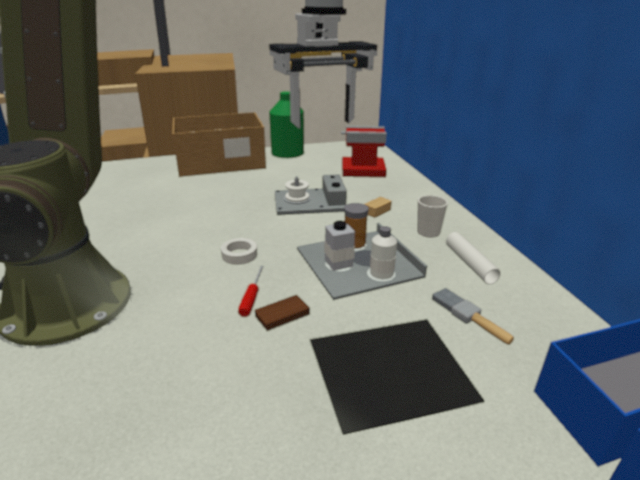

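The side view shows the bottle (383,255), tin (340,245) and jar (356,226) upright on the tray. The spool is on the winder (297,190), the mat is empty and the gripper is clear. The measured positions match those at the start to within about 2 mm, except the bottle's, whose cap was partly hidden by a finger.

```bash
python3 -c "
from station import ctrl
print(ctrl.hand_in())"
```

```text
the job is handed in; nothing more can be done
None
```

The job is handed in at about 45 s of the 134 s allowed: the spool sits flat over the winder's post and the bottle, tin and jar are upright on the tray, the tin and jar measured within about 2 mm of their starting places and the bottle set down at the pose where I first gripped it; the judge's verdict was not shown.

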